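# Hook out the drying tray

## Robot

A 6-joint arm with a two-finger parallel gripper is mounted at the origin on the work surface. World frame = base frame: x ahead of the robot, y to its left, z up, the work surface at z = 0. Lengths are in m, angles in rad, forces in N, time in s.
With the tool pointing down it reaches from about 0.25 to 0.725 m from the base axis. Payload 4 kg.
Tool frame: the origin (TCP) lies midway between the tips of the shut fingers; the grasp point (between the pads) lies 19 mm behind it (bot.grip_point_offset is the distance from the TCP to the grasp point, in m); z points along the fingers, y is the line along which they close (so a half turn about z gives the same grasp; the last joint's range is limited). The gripper opens to 85 mm and grips with 20 to 120 N. Pads are 22 mm wide; open, the fingers measure 114 mm over their backs; the gripper's body (76 mm by 85 mm) begins 54 mm behind the grasp point. The pads swing forward as they close: fully open they stand 13 mm farther back than shut.
Start: joints at [-1.117, 0.241, 0.005, 1.335, 0, 1.571], TCP at [0.219, -0.449, 0.231] pointing down, gripper open.
Joint ranges: [-2.72, 2.72], [-1.05, 1.87], [-1.09, 1.28], [-1.99, 2.15], [-1.42, 1.44], [-3.14, 3.14]. Speed limits (rad/s): [2.79, 2.79, 3.14, 3.14, 3.14, 3.14].

## Interface

Orientations are given as a unit quaternion [x, y, z, w].
In Python, from workcell import bot gives the robot as it stands.
- The arm moves only by the tool step_arm, never from a script. Its argument "targets" is text: rows parted by semicolons, each of 7 numbers parted by spaces: the opening, from -1 (shut) to 1 (fully open), so that 0 is half open, then the shift along the world's x, y, z normalised to -1 to 1, where 1 is 0.5 m, then the turn, a rotation vector about the world's x, y, z normalised to -1 to 1, where 1 is pi/4 rad. In form: gripper x y z wx wy wz; .... A call has 1 to 10 rows; each row is the pose to reach, as a shift and turn from the pose commanded when the call began; what a row does not reach only later rows make up. A row lasts 1/12 s, in which the tool goes at most 41.7 mm and 7.16 degrees, less where a joint would pass 70% of its speed; a pose out of reach is approached as far as the arm can. A call with a number of a shift or a turn outside -1 to 1 is refused whole. A call with a gripper value outside its range is refused whole. The fingers move at their own pace and stop on an object; the grip force is fixed at half the most. Time passes only in rows, so rows that repeat a pose let the fingers close. It gives the time, the measured TCP pose, the force, the opening and the grip force at its end, in the units of the state.
- bot.get_obs(): the state, without advancing time (a new reading comes with each control period).
- bot.camera(name): name is "scene" or "top" or "wrist"; returns the picture (480x640x3 uint8, red, green, blue); there is no depth.
- bot.camera_info(name): a dict with "vertical_fov" (degrees; the focal length in pixels is half the picture's height over the tangent of half this angle, whatever the lens; pixels are square), "cx", "cy" (the principal point, pixels), "pose" (4x4, takes a point from camera to world coordinates). Camera axes: x right, y up, looking along -z (the intrinsics and any distortion apply to the point x, -y, -z); pixel columns grow to the right and rows downward; lengths in m; the calibration is good to about 2 mm. A picture is of the moment at which its call begins: read the wrist's pose just before it. camera_info takes no time and is no camera call; for the wrist camera it gives the pose at the moment of the call.
- bot.job_done(): hands the job in; it is judged then, once.
The state is a dict: "clock": time; "joint_pos": joint angles; "joint_vel": joint speeds; "tau": joint torques, N m; "eef_pos": TCP position; "tool_rot": TCP orientation; "ft_force": force on the tool from outside, world axes, zero at the start; "ft_torque": the same for the moment, N m; "grip_width": finger opening in m; "grasp_force": force on a finger pad.
Only numpy, scipy, OpenCV 4.12 (cv2) and the standard library are available. Lean on these libraries where they do the work, as an engineer would, in place of code of your own. Each camera call takes 0.05 s, during which the arm holds its last target. There are 200 camera calls.

## Task

Take the hook from its rest, drop its tip into the drying tray's finger hole and draw the tray out until it bears on its hidden stop; lean on the stop with about 12 N for a moment, never over 20 N. Unhook, leave the tray out, and lay the hook back in its rest as it lay. Touch the tray with nothing but the hook (its gilding is wet) and leave the flacon and the bowl alone.

Things in the scene. Friction and masses are not known exactly. Their poses are not given: they have to be found in the camera images.
- cabinet: Fixed low brown wooden cabinet, 240 deep x 150 wide x 119 mm high. Origin: centre of its underside, on the bench; +x points inward, away from its mouth (the face at x = -120 mm), z up. Its one open slot, 124 mm wide, floor 66 and ceiling 105 mm above the bench, holds the tray.
- tray: Loose plywood tray, 210 long x 120 wide x 34 mm high, in the slot with 2 mm of play each side and 5 mm above; 0.15 to 0.31 kg. Origin: centre of its underside; axes as the cabinet's; it comes out along -x. It starts 8 to 22 mm ajar (x = -8 to -22 mm in the cabinet's frame) and slides with a drag of a few N at most.
- tray_hole (a point): Centre of the finger hole, on the top face of the flat steel tongue at the tray's front, 84 mm above the bench. Tongue 6 mm thick, 50 wide, 45 mm long; the round hole is 15 mm across, right through, centre 27 mm in front of the tray's front wall, 10 mm of steel outside it. Free space below. Axes as the tray's.
- hook: Hook tool, 0.09 kg: pale wooden handle 110 x 18 x 18 mm, then a 7 mm round steel rod from the handle's end, level along +x, bent straight down at x = 125 mm. Origin: middle of the handle; x towards the bent end, z up. Starts lying in its rest, origin 47 mm above the bench. Grasp the handle's middle from above, across its width.
- hook_tip (a point): The rounded lower end of the bent rod: 125 mm ahead of and 31.5 mm below the middle of the handle; the down-turned part is straight and 7 mm thick. Axes as the hook's.
- rest: Fixed dark wooden rest: plate 120 x 60 x 8 mm, two forked posts at x = -42 and +42 mm, 10 mm thick, 74 mm free between them for fingers. Forks carry the handle's underside 38 mm above the bench, are 22 mm wide inside flaring to 30, prongs 14 mm high. Origin: centre of the underside; x as the lying hook's x. The hook lies centred over it.
- flacon: Bystander: loose brass flacon, 50 x 30 x 75 mm, origin at the centre of its underside. Leave it alone.
- bowl: Bystander: loose white bowl, 70 mm across, 30 mm high, origin at the centre of its underside. Leave it alone.
- mouth (a point): Middle of the slot's floor at the cabinet's mouth; axes as the cabinet's. A rigid stop bar hidden inside under the ceiling ends the tray's travel, at another place each time: tray origin between 52 and 100 mm out, i.e. at x = -52 to -100 mm in the cabinet's frame. It can only be felt: the pull climbs steeply there.
There are look-alikes about, which are no part of the job. Leave any red or turquoise look-alike of the rest alone.

How it is judged:
By the outcome, as a careful person would: the job done as asked, in the order asked, and still so for the second after the job is handed in, with the robot touching nothing.
It also fails if it takes over 64 s, if anything falls off the work surface, if the arm or the gripper's body presses on something with over 40 N, if the wrist force passes 120 N, or if a joint passes its speed limit or range.

## Working session

There is one attempt and no reset: what is moved stays moved. The work goes in short steps, Python scripts to look and compute and a tool call to move; the robot and the scene stay as the last step left them, time stands still between calls to the robot, and variables do not carry over. Pictures are saved under pics/ and viewed, at most 10 in all, crops included, and the job is handed in when it is done.

Besides the shell and the picture viewer there is one more tool, called after ">>>" as name(argument=value, ...), one argument or row to a line, values as JSON. step_arm: Moves the arm, as the interface text tells. Scaled input: -1 to 1 covers 0.5 m each way for a shift and pi/4 rad each way for a turn. Its arguments: {"type":"object","properties":{"targets":{"type":"string"}},"required":["targets"]}

```bash
mkdir -p pics; ls; python3 - <<'E'
from workcell import bot
import cv2
for n in ("scene","top"):
    im=bot.camera(n); i=bot.camera_info(n); print(n,i)
    cv2.imwrite(f"pics/{n}0.png",im[:,:,::-1])
o=bot.get_obs(); print(o)
E
```

```text
pics
scene {'vertical_fov': 44.97489604760913, 'cx': 322.0095181615706, 'cy': 245.6549799487117, 'pose': array([[-0.56374385, -0.44849275,  0.69357561,  1.18381658],
       [ 0.82582124, -0.2912586 ,  0.48289512,  0.51946859],
       [-0.0145651 ,  0.84499863,  0.53457008,  0.69577694],
       [ 0.        ,  0.        ,  0.        ,  1.        ]])}
top {'vertical_fov': 57.504168334753295, 'cx': 321.5476754501699, 'cy': 237.87072726843846, 'pose': array([[ 0.02189147,  0.99099979, -0.13206126,  0.27946581],
       [-0.9995442 ,  0.02444162,  0.01772021, -0.02071066],
       [ 0.02078851,  0.13161314,  0.99108315,  0.93915848],
       [ 0.        ,  0.        ,  0.        ,  1.        ]])}
{'clock': 0.1, 'joint_pos': array([-1.11701095e+00,  2.41355244e-01,  3.81821432e-03,  1.33520342e+00,
        1.14279619e-05,  1.57081231e+00]), 'joint_vel': array([ 0.00090101, -0.00177962,  0.0037291 , -0.00183757,  0.00029313,
        0.00092466]), 'tau': array([ 4.57568585e-04, -3.73139012e+01,  2.53010005e+01,  1.08828291e-02,
        4.22373125e-05, -9.85520103e-06]), 'eef_pos': array([ 0.21893116, -0.44886775,  0.23047765]), 'tool_rot': array([ 9.74371430e-01,  2.24943043e-01, -2.13106174e-04, -9.48431197e-04]), 'ft_force': array([ 0.51281314,  0.71268003, -0.29777956]), 'ft_torque': array([ 0.00714019, -0.01448327,  0.03750322]), 'grasp_force': 0.0, 'grip_width': 0.08526814799075827}
```

View pics/top0.png

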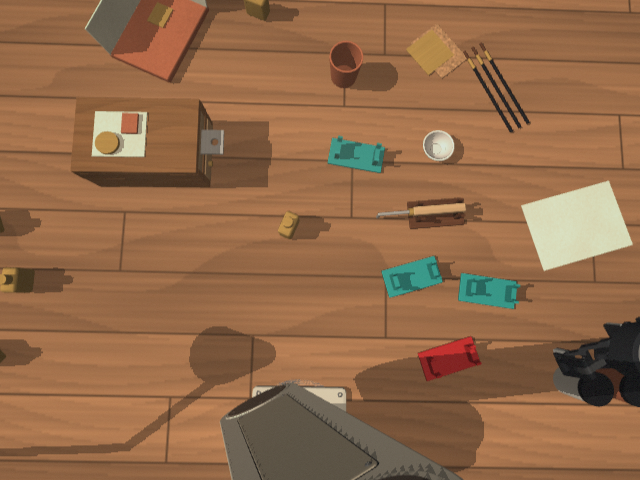

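View pics/scene0.png

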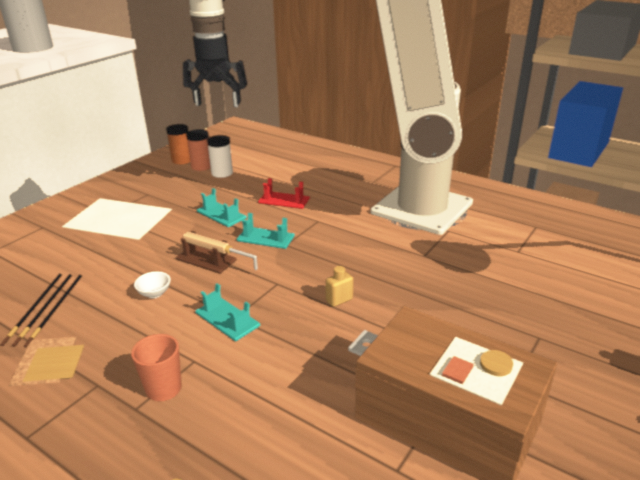

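Top view: the cabinet spans (75–210, 100–187), with its steel tongue at (213,141), mouth facing image right (world −y). The flacon is at (289,225) and the bowl at (438,146).
Rest candidates are turquoise (357,155), (412,276) and (489,290), red (450,358), and dark brown (437,212). The brown one fits: it is dark wood and carries the pale-handled hook, whose bent end is at (380,214). I'll confirm this in an enlarged crop.

```bash
cat > h.py <<'E'
import numpy as np, cv2
def ray(i,u,v,z):
    f=240/np.tan(np.radians(i["vertical_fov"]/2)); P=i["pose"]
    d=P[:3,:3]@np.array([(u-i["cx"])/f,-(v-i["cy"])/f,-1.]); o=P[:3,3]
    return o+d*(z-o[2])/d[2]
def proj(i,p):
    f=240/np.tan(np.radians(i["vertical_fov"]/2)); P=i["pose"]
    q=P[:3,:3].T@(np.array(p)-P[:3,3]); return i["cx"]+f*q[0]/-q[2], i["cy"]-f*q[1]/-q[2]
E
python3 - <<'E'
import cv2,numpy as np
from h import *
from workcell import bot
i=bot.camera_info("top")
im=cv2.imread("pics/top0.png")
a=cv2.resize(im[190:240,370:480],None,fx=6,fy=6,interpolation=cv2.INTER_CUBIC)
b=cv2.resize(im[120:165,185:295],None,fx=6,fy=6,interpolation=cv2.INTER_CUBIC)
cv2.imwrite("pics/crop1.png",np.vstack([a,b]))
hsv=cv2.cvtColor(im,cv2.COLOR_BGR2HSV)
h,s,v=cv2.split(hsv)
# handle: pale
m=((v>180)&(s>60)&(s<150)).astype(np.uint8); m2=np.zeros_like(m); m2[195:230,405:480]=m[195:230,405:480]
n,l,st,c=cv2.connectedComponentsWithStats(m2); k=1+np.argmax(st[1:,4]); print("handle",st[k],c[k])
r=cv2.minAreaRect(np.argwhere(l==k)[:,::-1].astype(np.float32)); print(r)
for p in cv2.boxPoints(r): print(p,ray(i,*p,.056))
# greys
m=((s<60)&(v>90)).astype(np.uint8)
for nm,(x0,x1,y0,y1) in dict(rod=(370,420,200,225),tongue=(195,235,120,160)).items():
    w=np.zeros_like(m); w[y0:y1,x0:x1]=m[y0:y1,x0:x1]
    n,l,st,c=cv2.connectedComponentsWithStats(w); k=1+np.argmax(st[1:,4]); r=cv2.minAreaRect(np.argwhere(l==k)[:,::-1].astype(np.float32)); print(nm,st[k],r)
    for p in cv2.boxPoints(r): print(p,ray(i,*p,.047 if nm=="rod" else .084))
for nm,u,vv,z in [("flacon",289,225,.04),("bowl",438,146,.02)]: print(nm,ray(i,u,vv,z))
E
```

```text
handle [414 203  52  11 360] [438.99722222 208.43888889]
((439.3028869628906, 208.438232421875), (7.05607795715332, 51.156558990478516), 85.60128784179688)
[413.52936 206.88234] [ 0.46639144 -0.22507845  0.056     ]
[464.53522 202.95882] [ 0.47746008 -0.33134105  0.056     ]
[465.07642 209.99413] [ 0.46263592 -0.33215037  0.056     ]
[414.07056 213.91765] [ 0.45164546 -0.22611166  0.056     ]
rod [376 210  33   8  85] ((392.0163879394531, 213.12693786621094), (3.839139699935913, 32.50471878051758), 82.64761352539062)
[375.652   213.30298] [ 0.45262711 -0.14799774  0.047     ]
[407.8895  209.14331] [ 0.46318481 -0.21532393  0.047     ]
[408.38077 212.9509 ] [ 0.45513934 -0.21631726  0.047     ]
[376.14328 217.11057] [ 0.4446165  -0.14906518  0.047     ]
tongue [201 130  23  24 493] ((212.0, 141.5), (23.0, 22.0), 90.0)
[201. 130.] [0.6079357  0.21318881 0.084     ]
[223. 130.] [0.60926962 0.16881523 0.084     ]
[223. 153.] [0.56099005 0.16633068 0.084     ]
[201. 153.] [0.55971761 0.21039078 0.084     ]
flacon [0.42459543 0.03146294 0.04      ]
bowl [ 0.61149428 -0.28812567  0.02      ]
```

View pics/crop1.png

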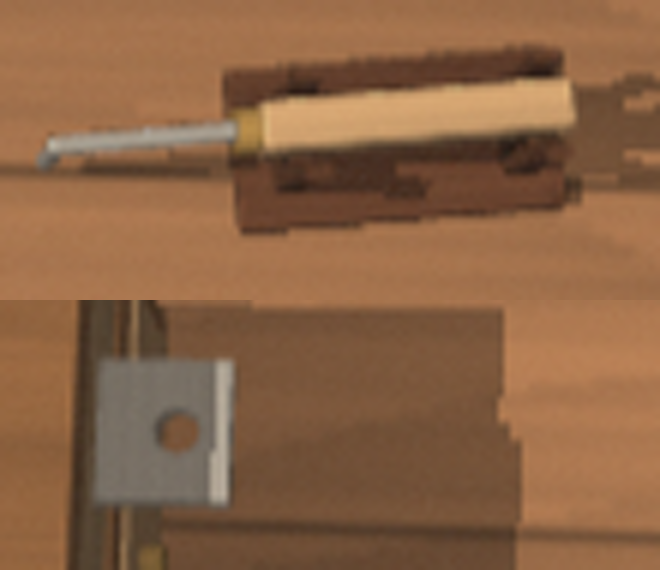

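The crop confirms it: the dark brown rest carries the pale handle, with a brass ferrule and a steel rod bent down at the left end (top picture ≈ (378,216)). The tongue's hole is at ≈ (214.8,141.8). I'm moving above the hook and will refine with the wrist camera.

>>> step_arm(
  targets="0.2 0.49 0.344 -0.1 0 0 1;0.2 0.49 0.344 -0.1 0 0 1;0.2 0.49 0.344 -0.1 0 0 1;0.2 0.49 0.344 -0.1 0 0 1;0.2 0.49 0.344 -0.1 0 0 1;0.2 0.49 0.344 -0.1 0 0 1;0.2 0.49 0.344 -0.1 0 0 1;0.2 0.49 0.344 -0.1 0 0 1",
)

```text
clock: 0.77
eef_pos: [0.4676, -0.2735, 0.1796]
tool_rot: [0.812, 0.583, 0.001, -0.001]
ft_force: [-0.8, -1.1, -0.3]
grip_width: 0.0513
grasp_force: 0.0
```

>>> step_arm(
  targets="0.2 0 0 0 0 0 0.57;0.2 0 0 0 0 0 0.57;0.2 0 0 0 0 0 0.57;0.2 0 0 0 0 0 0.57;0.2 0 0 0 0 0 0.57;0.2 0 0 0 0 0 0.57",
)

```text
clock: 1.27
eef_pos: [0.4637, -0.2775, 0.181]
tool_rot: [0.666, 0.746, -0.0, -0.0]
ft_force: [-1.4, -0.4, 0.9]
grip_width: 0.0515
grasp_force: 0.0
```

```bash
python3 - <<'E'
import cv2,numpy as np
from h import *
from workcell import bot
i=bot.camera_info("wrist"); im=bot.camera("wrist"); print(i)
np.save("pics/w1.npy",i,allow_pickle=True)
cv2.imwrite("pics/w1.png",im[:,:,::-1])
o=bot.get_obs(); print(o["eef_pos"],o["tool_rot"],o["joint_pos"],o["clock"],o["ft_force"])
E
```

```text
{'vertical_fov': 61.342377555608934, 'cx': 324.70610346746474, 'cy': 238.1590505057972, 'pose': array([[ 9.93605360e-01, -1.08068780e-01, -3.27036378e-02,
         4.54392053e-01],
       [ 1.12905557e-01,  9.48802717e-01,  2.95001252e-01,
        -2.02228747e-01],
       [-8.51125049e-04, -2.96807248e-01,  9.54937031e-01,
         3.21894102e-01],
       [ 0.00000000e+00,  0.00000000e+00,  0.00000000e+00,
         1.00000000e+00]])}
[ 0.46379517 -0.27752129  0.18105548] [ 6.65820266e-01  7.46112091e-01 -1.14228588e-04 -3.28952620e-04] [-5.39163957e-01  3.46869752e-01  1.84723317e-02  1.24308806e+00
 -1.00488339e-04  9.18021519e-01] 1.3167 [-0.59975153  0.08381434  0.165709  ]
```

View pics/w1.png

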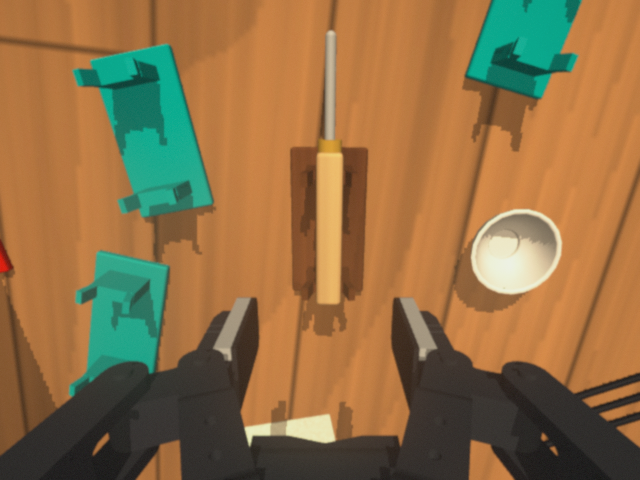

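Wrist view: the hook is nearly vertical in the image, with the bend at (331,33), ferrule at (330,141) and handle end at (329,303). It lies in the brown rest, with the bowl clear to the right at (516,250).

```bash
python3 - <<'E'
import cv2,numpy as np
from h import *
i=np.load("pics/w1.npy",allow_pickle=True).item()
im=cv2.imread("pics/w1.png"); h,s,v=cv2.split(cv2.cvtColor(im,cv2.COLOR_BGR2HSV))
w=np.zeros(h.shape,np.uint8); w[135:315,305:355]=((v>150)&(s<170)&(h<30))[135:315,305:355]
n,l,st,c=cv2.connectedComponentsWithStats(w); k=1+np.argmax(st[1:,4]); print(st[k])
a=[]
for y in range(160,295,5):
    x=np.where(l[y]==k)[0]; a.append(ray(i,(x[0]+x[-1])/2,y,.056)) if len(x) else 0
a=np.array(a); p=np.polyfit(a[:,1],a[:,0],1); print("axis slope dx/dy",p, "x@-.277",np.polyval(p,-.277))
w[:]=0; w[20:140,315:345]=((s<70)&(v>90))[20:140,315:345]; b=[]
for y in range(45,135,5):
    x=np.where(w[y])[0]; b.append(ray(i,x.mean(),y,.05)) if len(x) else 0
b=np.array(b); q=np.polyfit(b[:,1],b[:,0],1); print("rod",q,np.polyval(q,-.277),np.polyval(q,-.152),np.polyval(p,-.152))
ys=np.where(w.any(1))[0]; print("rod top row",ys[0],ray(i,331,ys[0],.047))
print("handle ends",ray(i,329,st[k][1],.056),ray(i,329,st[k][1]+st[k][3],.056), "ferrule",ray(i,330,139.5,.056))
# rest plate
w[:]=0; w[135:310,280:375]=((v<130)&(h<15))[135:310,280:375]
n,l,st,c=cv2.connectedComponentsWithStats(w|0); print("rest corners",ray(i,290,148,.008),ray(i,367,150,.008),ray(i,293,290,.008),ray(i,362,295,.008))
E
```

```text
[ 316  152   27  153 3840]
axis slope dx/dy [-0.10832639  0.43550982] x@-.277 0.4655162342068651
rod [-0.10138106  0.43654852] 0.4646310708960458 0.45195843825765136 0.4519754356097185
rod top row 31 [ 0.45261255 -0.15442992  0.047     ]
handle ends [ 0.45967721 -0.22620074  0.056     ] [ 0.47232439 -0.33445975  0.056     ] ferrule [ 0.45940154 -0.21832889  0.056     ]
rest corners [ 0.43084538 -0.23091119  0.008     ] [ 0.48917934 -0.22577805  0.008     ] [ 0.44367556 -0.34786825  0.008     ] [ 0.50231959 -0.34584255  0.008     ]
```

>>> step_arm(
  targets="0.2 0.003 -0.005 -0.1 0 0 -0.01;0.2 0.003 -0.005 -0.2 0 0 -0.01;0.2 0.003 -0.005 -0.25 0 0 -0.01;0.2 0.003 -0.005 -0.29 0 0 -0.01;0.2 0.003 -0.005 -0.305 0 0 -0.01;0.2 0.003 -0.005 -0.305 0 0 -0.01;0.2 0.003 -0.005 -0.305 0 0 -0.01",
)

```text
clock: 1.9
eef_pos: [0.4663, -0.2804, 0.0297]
tool_rot: [0.668, 0.744, 0.0, 0.001]
ft_force: [-0.2, -1.2, 0.8]
grip_width: 0.0511
grasp_force: 0.0
```

>>> step_arm(
  targets="-1 0 0 0 0 0 0;-1 0 0 0 0 0 0;-1 0 0 0 0 0 0;-1 0 0 0 0 0 0;-1 0 0 0 0 0 0;-1 0 0 0 0 0 0;-1 0 0 0 0 0 0;-1 0 0 0 0 0 0",
)

```text
clock: 2.57
eef_pos: [0.4672, -0.2809, 0.031]
tool_rot: [0.668, 0.744, 0.0, 0.002]
ft_force: [-0.6, -0.2, 6.6]
grip_width: 0.017
grasp_force: 59.3
```

>>> step_arm(
  targets="-1 0 0 0.02 0 0 0;-1 0 0 0.05 0 0 0;-1 0 0 0.1 0 0 0;-1 0 0 0.16 0 0 0;-1 0 0 0.22 0 0 0;-1 0 0 0.28 0 0 0;-1 0 0 0.3 0 0 0;-1 0 0 0.3 0 0 0;-1 0 0 0.3 0 0 0",
)

```text
clock: 3.32
eef_pos: [0.4656, -0.2798, 0.1788]
tool_rot: [0.668, 0.744, 0.0, 0.0]
ft_force: [0.1, -0.8, -0.7]
grip_width: 0.0171
grasp_force: 58.6
```

>>> step_arm(
  targets="-1 0.02 0.06 0 0 0 -0.03;-1 0.06 0.14 0 0 0 -0.08;-1 0.1 0.22 0 0 0 -0.13;-1 0.14 0.3 0 0 0 -0.13;-1 0.18 0.38 0 0 0 -0.13;-1 0.21 0.46 0 0 0 -0.13;-1 0.237 0.53 0 0 0 -0.13;-1 0.237 0.58 0 0 0 -0.13;-1 0.237 0.6 0 0 0 -0.13;-1 0.237 0.6 0 0 0 -0.13",
)

```text
clock: 4.15
eef_pos: [0.5826, 0.0232, 0.1757]
tool_rot: [0.703, 0.711, -0.002, -0.002]
ft_force: [-0.1, -1.4, -1.3]
grip_width: 0.0167
grasp_force: 58.7
```

```bash
python3 - <<'E'
import cv2,numpy as np
from h import *
from workcell import bot
i=bot.camera_info("wrist"); im=bot.camera("wrist"); 
np.save("pics/w2.npy",i,allow_pickle=True)
cv2.imwrite("pics/w2.png",im[:,:,::-1])
o=bot.get_obs(); print(o["eef_pos"],o["tool_rot"],o["joint_pos"],o["clock"],o["ft_force"],o["grip_width"],o["grasp_force"])
E
```

```text
[0.58259775 0.02117498 0.17614336] [ 0.70392815  0.71026654 -0.00207684 -0.00151305] [ 3.66596349e-02  4.36178623e-01  1.39494447e-01  1.27921206e+00
 -6.33568771e-04  1.59849369e+00] 4.2 [ 0.32793249 -0.17029319 -1.38289452] 0.017122731342630933 58.71456205844879
```

View pics/w2.png

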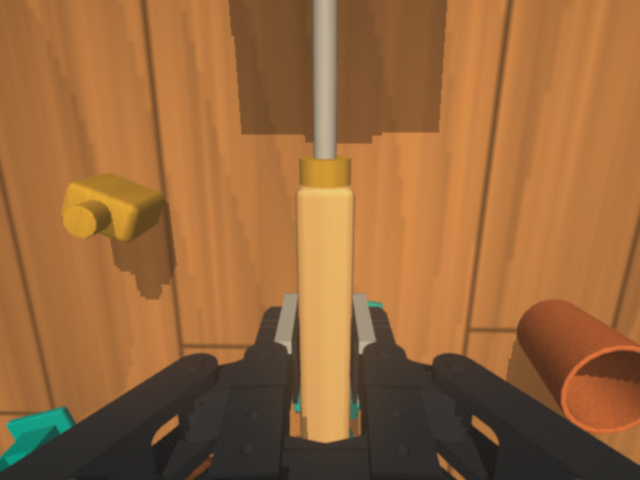

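Wrist view: the hook is held squarely, ferrule front at (325,158) and handle end at (325,440). The tip and tongue are out of view, so I'll use the top and scene cameras for tip and hole.

```bash
python3 - <<'E'
import cv2,numpy as np
from h import *
from workcell import bot
i=np.load("pics/w2.npy",allow_pickle=True).item()
print("handle in hand",ray(i,325,158,.201),ray(i,325,187,.201),ray(i,325,440,.201))
t=bot.camera_info("top"); s=bot.camera_info("scene")
a=bot.camera("top")[:,:,::-1]; b=bot.camera("scene")[:,:,::-1]
cv2.imwrite("pics/t2.png",a); cv2.imwrite("pics/s2.png",b)
print(proj(t,[.583,.146,.16]),proj(s,[.583,.146,.16]),proj(s,[.584,.184,.084]))
A=cv2.resize(a[90:200,170:310],(800,629),interpolation=cv2.INTER_CUBIC)[:300*1]
c1=cv2.resize(a[110:170,185:285],(500,300),interpolation=cv2.INTER_CUBIC)
c2=cv2.resize(b[270:390,300:400],(250,300),interpolation=cv2.INTER_CUBIC)
c3=cv2.resize(a[95:195,70:220],(450,300),interpolation=cv2.INTER_CUBIC)
cv2.imwrite("pics/crop2.png",np.vstack([np.hstack([c1,c2]),np.hstack([c3,np.zeros((300,300,3),np.uint8)])]))
E
```

```text
handle in hand [0.58119774 0.08666462 0.201     ] [0.5812889  0.07843094 0.201     ] [ 0.58228815 -0.0118235   0.201     ]
(np.float64(226.32376653781333), np.float64(128.51781978708595)) (np.float64(347.0071519624551), np.float64(294.54051807051525)) (np.float64(366.86157942681456), np.float64(341.8908260993146))
```

View pics/crop2.png

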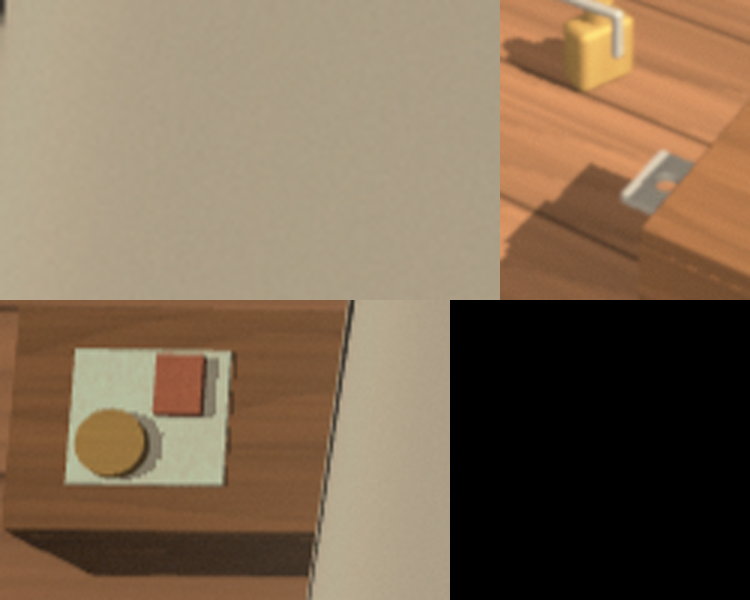

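The scene crop shows the hook tip at scene (346.8,292), where kinematics predicts (347,294.5). The tongue's hole is at scene (365.6,343.6). The arm blocks the top view, so I'll get the cabinet heading from the first top picture.

```bash
python3 - <<'E'
import cv2,numpy as np
from h import *
from workcell import bot
t=bot.camera_info("top"); s=bot.camera_info("scene"); o=bot.get_obs(); print(o["eef_pos"],o["tool_rot"])
g=cv2.imread("pics/top0.png",0)
for L in cv2.createLineSegmentDetector().detect(g)[0][:,0]:
    x0,y0,x1,y1=L
    if min(x0,x1)>65 and max(x0,x1)<230 and 90<min(y0,y1) and max(y0,y1)<195 and np.hypot(x1-x0,y1-y0)>18:
        a=ray(t,x0,y0,.119);b=ray(t,x1,y1,.119); d=b-a
        print(L.round(1),a[:2].round(4),b[:2].round(4),"ang mod90 %.2f"%((np.degrees(np.arctan2(d[1],d[0]))+45)%90-45))
print("hole top",ray(t,214.8-.4,141.8-.4,.084)," scene",ray(s,365.6,343.6,.084))
b=cv2.imread("pics/s2.png"); 
sub=b[325:360,340:385]; cv2.imwrite("pics/sub.png",sub)
z=o["eef_pos"][2]-.016+.0 
print("tip scene at z",o["eef_pos"][2]+.016-.0315,ray(s,346.8,292,o["eef_pos"][2]+.016-.0315))
E
```

```text
[0.58306399 0.01909428 0.17721149] [ 0.70519444  0.70901203 -0.00142316 -0.00084825]
[143.5 156.8 146.3 111.8] [0.5375 0.3104] [0.6282 0.3117] ang mod90 0.83
[ 94.4 110.7  90.8 155.7] [0.6274 0.412 ] [0.5367 0.4107] ang mod90 0.81
[145.6 110.7  95.6 110.7] [0.6305 0.3132] [0.6274 0.4097] ang mod90 1.81
[ 91.9 155.8 141.9 156.1] [0.5367 0.4087] [0.5388 0.3136] ang mod90 1.23
[120.2 131.9 121.6 111.8] [0.5859 0.3588] [0.6269 0.3595] ang mod90 0.95
[200.8 101.8 212.8 123.3] [0.6522 0.2073] [0.6088 0.1815] ang mod90 30.75
[222.3 153.1 223.2 130.6] [0.5492 0.16  ] [0.5946 0.1606] ang mod90 0.77
[101.7 130.5 119.6 133. ] [0.5878 0.3944] [0.5836 0.3598] ang mod90 -6.90
[101.4 186.6  72.1 172.6] [0.4768 0.3854] [0.5025 0.4429] ang mod90 -24.12
[220.4 131.9 218.9 150.7] [0.5919 0.166 ] [0.5539 0.1668] ang mod90 -1.17
[195.1 170.6 198.2 100.7] [0.513  0.2101] [0.6542 0.2125] ang mod90 1.00
[ 73.1 170.8 193.1 172.1] [0.5061 0.4414] [0.5099 0.2137] ang mod90 0.95
[200.9 123.2 199.1 161.9] [0.6083 0.2046] [0.5304 0.2035] ang mod90 0.85
[200.7 152.7 219.5 154. ] [0.5489 0.2015] [0.5473 0.1653] ang mod90 -2.62
[ 72.3 140.7  75.6 100.6] [0.5657 0.4487] [0.6469 0.4501] ang mod90 0.98
hole top [0.58474357 0.18487579 0.084     ]  scene [0.58847293 0.18436995 0.084     ]
tip scene at z 0.1617114903762196 [0.57967208 0.14351053 0.16171149]
```

>>> step_arm(
  targets="-1 0.009 0.03 0 0 0 0.0145;-1 0.009 0.06 -0.03 0 0 0.0145;-1 0.009 0.077 -0.06 0 0 0.0145;-1 0.009 0.077 -0.09 0 0 0.0145;-1 0.009 0.077 -0.11 0 0 0.0145;-1 0.009 0.077 -0.12 0 0 0.0145;-1 0.009 0.077 -0.124 0 0 0.0145;-1 0.009 0.077 -0.124 0 0 0.0145;-1 0.009 0.077 -0.124 0 0 0.0145;-1 0.009 0.077 -0.124 0 0 0.0145",
)

```text
clock: 5.13
eef_pos: [0.5894, 0.0583, 0.1178]
tool_rot: [0.701, 0.713, 0.001, 0.001]
ft_force: [0.3, 0.9, -0.7]
grip_width: 0.0171
grasp_force: 58.7
```

```bash
python3 - <<'E'
import cv2,numpy as np
from h import *
from workcell import bot
s=bot.camera_info("scene"); b=bot.camera("scene")[:,:,::-1]; cv2.imwrite("pics/s3.png",b)
w=bot.camera("wrist")[:,:,::-1]
o=bot.get_obs(); e=o["eef_pos"]; q=o["tool_rot"]; th=2*np.arctan2(q[1],q[0]); print(e,np.degrees(th),q,o["ft_force"],o["clock"])
tip=e+np.array([.126*np.cos(th),.126*np.sin(th),.016-.0315]); print("tip",tip,proj(s,tip),"hole",proj(s,[.5856,.184,.084]))
c=cv2.resize(b[305:365,330:400],(560,480),interpolation=cv2.INTER_CUBIC)
cv2.imwrite("pics/crop3.png",np.hstack([c,cv2.resize(w[:240,220:420],(240,288)).copy() if 0 else cv2.resize(w[:300,240:390],(240,480))]))
E
```

```text
[0.58927954 0.05851773 0.11770178] 90.99302452112707 [7.00952439e-01 7.13207536e-01 6.38729155e-04 5.29396314e-04] [-0.60598567 -0.05001822 -1.12989164] 5.2333
tip [0.58709587 0.1844988  0.10220178] (np.float64(366.4324142675549), np.float64(334.2063663161181)) hole (np.float64(366.33812342304077), np.float64(342.4692164873844))
```

View pics/crop3.png

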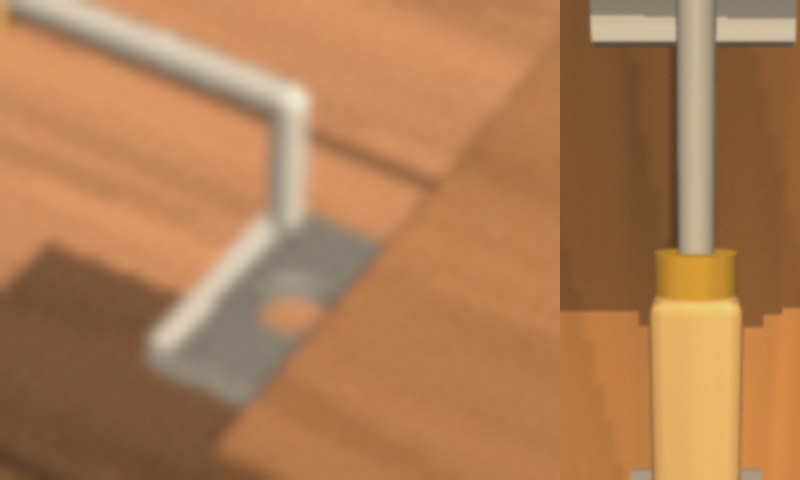

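The scene crop shows the tip at scene (365.9,333.1) and the hole at (366.2,342.9), both within a pixel of prediction. The wrist strip shows the rod centred on the tongue. Lowering into the hole now.

>>> step_arm(
  targets="-1 -0.0025 0 -0.01 0 0 0;-1 -0.0025 0 -0.02 0 0 0;-1 -0.0025 0 -0.03 0 0 0;-1 -0.0025 0 -0.036 0 0 0;-1 -0.0025 0 -0.04 0 0 0;-1 -0.0025 0 -0.044 0 0 0;-1 -0.0025 0 -0.044 0 0 0",
)

```text
clock: 5.82
eef_pos: [0.5871, 0.0586, 0.0942]
tool_rot: [0.701, 0.713, -0.0, -0.0]
ft_force: [0.1, 1.1, -0.7]
grip_width: 0.017
grasp_force: 58.7
```

>>> step_arm(
  targets="-1 0 0 -0.008 0 0 0;-1 0 0 -0.016 0 0 0;-1 0 0 -0.025 0 0 0;-1 0 0 -0.025 0 0 0",
)

```text
clock: 6.15
eef_pos: [0.5866, 0.0585, 0.081]
tool_rot: [0.701, 0.713, -0.001, -0.001]
ft_force: [-0.7, -0.0, -0.6]
grip_width: 0.017
grasp_force: 58.7
```

```bash
python3 - <<'E'
import cv2,numpy as np
from workcell import bot
b=bot.camera("scene")[:,:,::-1]; cv2.imwrite("pics/s4.png",b)
cv2.imwrite("pics/crop4.png",cv2.resize(b[305:365,330:400],(560,480),interpolation=cv2.INTER_CUBIC))
for k in range(1): o=bot.get_obs(); print(o["eef_pos"],o["ft_force"])
E
```

```text
[0.58679893 0.05850011 0.0814781 ] [ 0.47179531 -0.16131268 -1.63738797]
```

View pics/crop4.png

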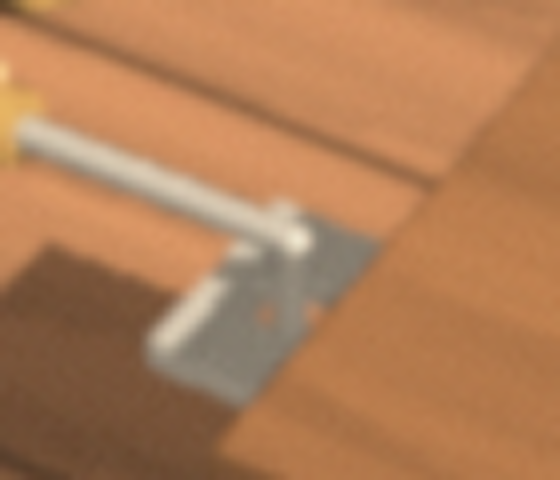

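The rod is in the finger hole, its steel passing down through the tongue at crop (290,300). Now pulling along −x of the cabinet, which is (0.0175, −1) in world x, y.

>>> step_arm(
  targets="-1 0 -0.004 0 0 0 0;-1 0 -0.008 0 0 0 0;-1 0 -0.012 0 0 0 0;-1 0 -0.016 0 0 0 0;-1 0 -0.02 0 0 0 0",
)

```text
clock: 6.62
eef_pos: [0.5875, 0.0485, 0.0825]
tool_rot: [0.701, 0.713, 0.0, -0.0]
ft_force: [0.7, 0.8, -1.5]
grip_width: 0.0166
grasp_force: 58.7
```

>>> step_arm(
  targets="-1 0 -0.004 0 0 0 0;-1 0 -0.008 0 0 0 0;-1 0.0002 -0.012 0 0 0 0;-1 0.0003 -0.016 0 0 0 0;-1 0.0005 -0.02 0 0 0 0",
)

```text
clock: 7.03
eef_pos: [0.5877, 0.0384, 0.0824]
tool_rot: [0.701, 0.713, 0.0, -0.0]
ft_force: [-0.1, 1.5, -1.0]
grip_width: 0.0166
grasp_force: 58.7
```

>>> step_arm(
  targets="-1 0 -0.004 0 0 0 0;-1 0 -0.008 0 0 0 0;-1 0.0002 -0.012 0 0 0 0;-1 0.0003 -0.016 0 0 0 0;-1 0.0004 -0.018 0 0 0 0",
)

```text
clock: 7.45
eef_pos: [0.5879, 0.0293, 0.0823]
tool_rot: [0.701, 0.713, 0.0, 0.0]
ft_force: [0.1, 1.9, -0.9]
grip_width: 0.017
grasp_force: 58.7
```

```bash
python3 - <<'E'
import cv2,numpy as np
from h import *
from workcell import bot
s=bot.camera_info("scene"); 
def g(im):
    h,S,v=cv2.split(cv2.cvtColor(im,cv2.COLOR_BGR2HSV)); m=((S<60)&(v>80)&(v<250)).astype(np.uint8)
    w=np.zeros_like(m); w[310:375,320:385]=m[310:375,320:385]; 
    ys,xs=np.where(w); k=np.argmax(ys-xs*0.3); return xs[k],ys[k],w.sum()
b=bot.camera("scene")[:,:,::-1]; cv2.imwrite("pics/s5.png",b)
for im in (cv2.imread("pics/s4.png"),b):
    x,y,n=g(im); print(x,y,n,ray(s,x,y,.078))
F=[]
for k in range(6): bot.camera("top"); F.append(bot.get_obs()["ft_force"])
print(np.mean(F,0),np.std(F,0),bot.get_obs()["eef_pos"])
E
```

```text
358 354 410 [0.60936268 0.18339751 0.078     ]
349 350 556 [0.60938573 0.16710796 0.078     ]
[ 0.07088289  0.48283007 -0.4401577 ] [0.31939455 0.85629013 0.49463888] [0.58783708 0.02940502 0.08224766]
```

>>> step_arm(
  targets="-1 0 -0.002 0 0 0 0;-1 0 -0.004 0 0 0 0;-1 0 -0.006 0 0 0 0;-1 0.0001 -0.008 0 0 0 0",
)

```text
clock: 8.13
eef_pos: [0.5879, 0.0257, 0.0823]
tool_rot: [0.701, 0.713, 0.0, -0.0]
ft_force: [-0.8, 1.5, -0.7]
grip_width: 0.017
grasp_force: 58.6
```

>>> step_arm(
  targets="-1 0 -0.002 0 0 0 0;-1 0.0001 -0.004 0 0 0 0",
)

```text
clock: 8.3
eef_pos: [0.588, 0.0236, 0.0823]
tool_rot: [0.701, 0.713, 0.0, -0.0]
ft_force: [0.0, 1.3, -0.9]
grip_width: 0.0167
grasp_force: 58.6
```

>>> step_arm(
  targets="-1 0 -0.002 0 0 0 0;-1 0.0001 -0.004 0 0 0 0",
)

```text
clock: 8.47
eef_pos: [0.588, 0.0215, 0.0823]
tool_rot: [0.701, 0.713, 0.0, -0.0]
ft_force: [0.3, 0.9, -1.5]
grip_width: 0.0167
grasp_force: 58.6
```

>>> step_arm(
  targets="-1 0 -0.002 0 0 0 0;-1 0.0001 -0.004 0 0 0 0",
)

```text
clock: 8.63
eef_pos: [0.5881, 0.0195, 0.0823]
tool_rot: [0.701, 0.713, -0.0, -0.0]
ft_force: [-1.1, 1.0, -1.7]
grip_width: 0.0167
grasp_force: 58.6
```

>>> step_arm(
  targets="-1 0 -0.002 0 0 0 0;-1 0.0001 -0.004 0 0 0 0",
)

```text
clock: 8.8
eef_pos: [0.5881, 0.0175, 0.0823]
tool_rot: [0.701, 0.713, 0.0, 0.0]
ft_force: [-0.1, 1.3, -1.4]
grip_width: 0.0168
grasp_force: 58.6
```

>>> step_arm(
  targets="-1 0 -0.002 0 0 0 0;-1 0.0001 -0.004 0 0 0 0",
)

```text
clock: 8.97
eef_pos: [0.5882, 0.0155, 0.0823]
tool_rot: [0.701, 0.713, -0.0, -0.0]
ft_force: [0.7, 2.7, -0.7]
grip_width: 0.0171
grasp_force: 58.6
```

>>> step_arm(
  targets="-1 0 -0.001 0 0 0 0;-1 0.0001 -0.003 0 0 0 0",
)

```text
clock: 9.13
eef_pos: [0.5882, 0.0141, 0.0823]
tool_rot: [0.701, 0.713, 0.0, -0.0]
ft_force: [0.2, 1.2, -1.3]
grip_width: 0.017
grasp_force: 58.6
```

>>> step_arm(
  targets="-1 0 -0.002 0 0 0 0;-1 0.0001 -0.004 0 0 0 0",
)

```text
clock: 9.3
eef_pos: [0.5883, 0.012, 0.0823]
tool_rot: [0.701, 0.713, 0.0, -0.0]
ft_force: [-0.1, 1.3, -0.7]
grip_width: 0.0169
grasp_force: 58.6
```

>>> step_arm(
  targets="-1 0 -0.002 0 0 0 0;-1 0.0001 -0.004 0 0 0 0",
)

```text
clock: 9.47
eef_pos: [0.5883, 0.01, 0.0823]
tool_rot: [0.701, 0.713, -0.0, -0.0]
ft_force: [0.4, 1.9, -1.2]
grip_width: 0.017
grasp_force: 58.6
```

>>> step_arm(
  targets="-1 0 -0.002 0 0 0 0;-1 0 -0.004 0 0 0 0",
)

```text
clock: 9.63
eef_pos: [0.588, 0.0096, 0.0821]
tool_rot: [0.701, 0.714, 0.001, -0.001]
ft_force: [-0.6, 7.0, -1.6]
grip_width: 0.0172
grasp_force: 58.6
```

The stop is reached: 7 N, with the motion lagging. I'll lean in by small amounts.

>>> step_arm(
  targets="-1 0 0 0 0 0 0;-1 0 -0.001 0 0 0 0;-1 0 -0.001 0 0 0 0",
)

```text
clock: 9.88
eef_pos: [0.588, 0.0096, 0.0821]
tool_rot: [0.7, 0.714, 0.001, -0.002]
ft_force: [-0.9, 6.8, -1.1]
grip_width: 0.0172
grasp_force: 58.6
```

>>> step_arm(
  targets="-1 0 -0.0007 0 0 0 0;-1 0 -0.0014 0 0 0 0;-1 0 -0.0014 0 0 0 0",
)

```text
clock: 10.13
eef_pos: [0.588, 0.0096, 0.0821]
tool_rot: [0.7, 0.714, 0.002, -0.002]
ft_force: [-1.6, 7.2, -1.4]
grip_width: 0.017
grasp_force: 58.6
```

>>> step_arm(
  targets="-1 0 -0.001 0 0 0 0;-1 0 -0.002 0 0 0 0;-1 0 -0.002 0 0 0 0",
)

```text
clock: 10.38
eef_pos: [0.588, 0.0094, 0.0821]
tool_rot: [0.7, 0.714, 0.002, -0.003]
ft_force: [-0.8, 11.1, -1.7]
grip_width: 0.0169
grasp_force: 58.6
```

```bash
python3 - <<'E'
import numpy as np
from workcell import bot
F=[]
for k in range(4): bot.camera("top"); F.append(bot.get_obs()["ft_force"])
o=bot.get_obs();print(np.round(F,1),np.mean(F,0),o["eef_pos"],o["tool_rot"],o["tau"],o["joint_pos"],o["clock"])
E
```

```text
[[-1.4  9.8 -0.6]
 [-0.4 10.2 -1.1]
 [-0.3 10.6 -2.2]
 [-0.4 11.5 -1.7]] [-0.5996141  10.51298306 -1.41316077] [0.58798151 0.0094642  0.08211669] [ 0.69990504  0.71422798  0.00211201 -0.00262066] [-6.06358767e+00 -4.84024215e+01  2.35846889e+01 -1.55217368e-01
 -2.99981050e+00  2.58092996e-02] [0.01263948 0.51374126 0.00599611 1.06375372 0.0066948  1.56317731] 10.5833
```

>>> step_arm(
  targets="-1 0 -0.001 0 0 0 0;-1 0 -0.001 0 0 0 0;-1 0 -0.001 0 0 0 0;-1 0 -0.001 0 0 0 0",
)

```text
clock: 10.92
eef_pos: [0.588, 0.0094, 0.0821]
tool_rot: [0.7, 0.714, 0.002, -0.003]
ft_force: [-0.2, 10.5, -1.3]
grip_width: 0.0167
grasp_force: 58.6
```

```bash
python3 - <<'E'
import numpy as np
from workcell import bot
F=[]
for k in range(6): bot.camera("top"); F.append(bot.get_obs()["ft_force"])
o=bot.get_obs();print(np.round(F,1)[:,1],np.mean(F,0),o["eef_pos"],o["tool_rot"],o["tau"][0],o["clock"])
E
```

```text
[11.1 11.7 11.8 11.3 10.6 11.6] [-0.20805332 11.3627715  -1.43883573] [0.5880046  0.0094205  0.08212789] [ 0.69979749  0.71433125  0.00242729 -0.0029066 ] -6.6821882128715515 11.2167
```

>>> step_arm(
  targets="-1 0 -0.0008 0 0 0 0;-1 0 -0.0008 0 0 0 0;-1 0 -0.0008 0 0 0 0;-1 0 -0.0008 0 0 0 0;-1 0 -0.0008 0 0 0 0;-1 0 -0.0008 0 0 0 0",
)

```text
clock: 11.72
eef_pos: [0.588, 0.0094, 0.0821]
tool_rot: [0.7, 0.714, 0.003, -0.003]
ft_force: [-0.4, 12.4, -1.1]
grip_width: 0.0166
grasp_force: 58.6
```

```bash
python3 - <<'E'
import numpy as np
from workcell import bot
F=[]
for k in range(8): bot.camera("top"); F.append(bot.get_obs()["ft_force"])
o=bot.get_obs();print(np.round(F,1)[:,1],np.mean(F,0),o["eef_pos"],o["tool_rot"],o["tau"][0],o["clock"])
E
```

```text
[12.1 13.2 11.8 12.5 13.2 12.6 11.7 12.9] [-0.33880648 12.4936019  -1.6167712 ] [0.58800834 0.00936315 0.08212576] [ 0.69971765  0.71440765  0.002664   -0.00313502] -7.189064919948578 12.1167
```

Held about 12.5 N for over a second. Easing off to the middle of the hole, then lifting out.

>>> step_arm(
  targets="-1 0 0.003 0 0 0 0;-1 0 0.007 0 0 0 0;-1 0 0.011 0 0 0 0;-1 0 0.015 0 0 0 0;-1 0 0.0175 0 0 0 0;-1 0 0.0175 0 0 0 0;-1 0 0.0175 0 0 0 0",
)

```text
clock: 12.7
eef_pos: [0.5884, 0.0133, 0.0824]
tool_rot: [0.701, 0.713, -0.0, 0.0]
ft_force: [0.6, 0.3, -1.1]
grip_width: 0.0168
grasp_force: 58.7
```

```bash
python3 - <<'E'
import numpy as np,cv2
from workcell import bot
F=[]
for k in range(3): b=bot.camera("scene")[:,:,::-1]; F.append(bot.get_obs()["ft_force"])
cv2.imwrite("pics/crop6.png",cv2.resize(b[290:370,310:400],(720,576),interpolation=cv2.INTER_CUBIC)); cv2.imwrite("pics/s6.png",b)
o=bot.get_obs();print(np.mean(F,0),o["eef_pos"],o["tool_rot"],o["clock"])
E
```

```text
[ 0.00673711  0.06706654 -0.78246939] [0.58836089 0.0134223  0.08232868] [ 7.01052575e-01  7.13109580e-01 -7.06745857e-05  9.42158968e-05] 12.85
```

View pics/crop6.png

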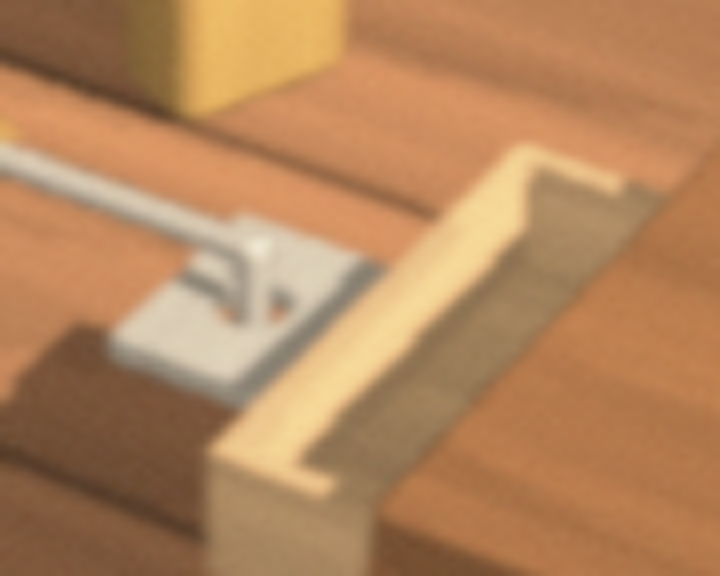

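The tray is drawn out and the rod stands free in the hole at crop (258,310). Lifting clear.

>>> step_arm(
  targets="-1 0 0 0.01 0 0 0;-1 0 0 0.02 0 0 0;-1 0 0 0.03 0 0 0;-1 0 0 0.045 0 0 0;-1 0 0 0.07 0 0 0;-1 0 0 0.11 0 0 0;-1 0 0 0.15 0 0 0;-1 0 0 0.18 0 0 0;-1 0 0 0.193 0 0 0;-1 0 0 0.193 0 0 0",
)

```text
clock: 13.68
eef_pos: [0.5898, 0.0138, 0.1816]
tool_rot: [0.701, 0.713, 0.002, 0.002]
ft_force: [0.7, -1.2, -0.6]
grip_width: 0.0168
grasp_force: 58.7
```

```bash
python3 - <<'E'
import numpy as np,cv2
from workcell import bot
from h import *
i=bot.camera_info("wrist"); w=bot.camera("wrist")[:,:,::-1]; cv2.imwrite("pics/w7.png",w); b=bot.camera("scene")[:,:,::-1]; cv2.imwrite("pics/s7.png",b)
o=bot.get_obs(); q=o["tool_rot"]; print(o["eef_pos"],np.degrees(2*np.arctan2(q[1],q[0])),q,o["ft_force"])
# handle in hand: compare to w2 columns/rows (same camera relative to tool)
for f in ("w2","w7"):
    im=cv2.imread(f"pics/{f}.png"); h,s,v=cv2.split(cv2.cvtColor(im,cv2.COLOR_BGR2HSV))
    col=v[120:230,325].astype(int); col2=s[120:230,325].astype(int)
    d=np.abs(np.diff(col2)); print(f,[(120+k,d[k]) for k in np.argsort(-d)[:4]])
    for r in (60,120,200,280):
        m=np.abs(np.diff(im[r,290:360].astype(int).sum(1))); e=np.argsort(-m)[:4]+290; print(r,sorted(e))
# tongue in scene moved since s6?
a=cv2.imread("pics/s6.png"); d=cv2.absdiff(a,b)[330:365,310:400].max(2); print("scene diff around tray",[(d[:,k:k+15]>40).sum() for k in range(0,90,15)])
E
```

```text
[0.58815823 0.01374343 0.17861646] 91.00140675013233 [ 7.00900507e-01  7.13259052e-01 -6.30479072e-05 -1.48101426e-05] [-0.5311086   0.31153152 -1.53080779]
w2 [(np.int64(159), np.int64(53)), (np.int64(158), np.int64(44)), (np.int64(187), np.int64(22)), (np.int64(157), np.int64(18))]
60 [np.int64(312), np.int64(313), np.int64(334), np.int64(336)]
120 [np.int64(313), np.int64(314), np.int64(334), np.int64(335)]
200 [np.int64(296), np.int64(351), np.int64(352), np.int64(354)]
280 [np.int64(298), np.int64(350), np.int64(351), np.int64(353)]
w7 [(np.int64(158), np.int64(50)), (np.int64(159), np.int64(43)), (np.int64(157), np.int64(23)), (np.int64(187), np.int64(20))]
60 [np.int64(312), np.int64(313), np.int64(314), np.int64(335)]
120 [np.int64(312), np.int64(313), np.int64(314), np.int64(335)]
200 [np.int64(296), np.int64(297), np.int64(352), np.int64(354)]
280 [np.int64(297), np.int64(298), np.int64(350), np.int64(351)]
scene diff around tray [np.int64(0), np.int64(15), np.int64(12), np.int64(0), np.int64(0), np.int64(0)]
```

>>> step_arm(
  targets="-1 -0.02 -0.05 0 0 0 0.02;-1 -0.05 -0.12 0 0 0 0.05;-1 -0.08 -0.19 0 0 0 0.08;-1 -0.11 -0.26 0 0 0 0.1155;-1 -0.14 -0.33 0 0 0 0.1155;-1 -0.17 -0.4 0 0 0 0.1155;-1 -0.2 -0.47 0 0 0 0.1155;-1 -0.225 -0.53 0 0 0 0.1155;-1 -0.2424 -0.57 0 0 0 0.1155;-1 -0.2424 -0.5883 0 0 0 0.1155",
)

```text
clock: 14.62
eef_pos: [0.4643, -0.2827, 0.1772]
tool_rot: [0.669, 0.743, -0.001, -0.002]
ft_force: [0.8, -1.1, -0.8]
grip_width: 0.0175
grasp_force: 58.8
```

>>> step_arm(
  targets="-1 0 0 0 0 0 0;-1 0 0 0 0 0 0;-1 0 0 0 0 0 0;-1 0 0 0 0 0 0",
)

```text
clock: 14.95
eef_pos: [0.4676, -0.279, 0.1784]
tool_rot: [0.667, 0.745, 0.0, -0.0]
ft_force: [0.3, 0.2, -0.8]
grip_width: 0.0173
grasp_force: 58.8
```

```bash
python3 - <<'E'
import numpy as np
from workcell import bot
o=bot.get_obs(); q=o["tool_rot"]; print(o["eef_pos"],np.degrees(2*np.arctan2(q[1],q[0])),q,o["ft_force"],o["clock"])
E
```

```text
[ 0.46756404 -0.27896894  0.17842232] 96.32399542974649 [ 6.67026693e-01  7.45033660e-01  6.15883836e-05 -4.82693141e-04] [ 0.33887653  0.23863695 -0.79452988] 14.95
```

>>> step_arm(
  targets="-1 0 0 -0.04 0 0 0;-1 0 0 -0.1 0 0 0;-1 0 0 -0.16 0 0 0;-1 0 0 -0.21 0 0 0;-1 0 0 -0.24 0 0 0;-1 0 0 -0.25 0 0 0;-1 0 0 -0.25 0 0 0;-1 0 0 -0.25 0 0 0;-1 0 0 -0.25 0 0 0",
)

```text
clock: 15.7
eef_pos: [0.4686, -0.2807, 0.0554]
tool_rot: [0.668, 0.745, 0.0, 0.001]
ft_force: [1.3, -0.4, -0.4]
grip_width: 0.0167
grasp_force: 58.8
```

>>> step_arm(
  targets="-1 -0.002 0 -0.01 0 0 0;-1 -0.002 0 -0.02 0 0 0;-1 -0.002 0 -0.028 0 0 0;-1 -0.002 0 -0.036 0 0 0;-1 -0.002 0 -0.042 0 0 0;-1 -0.002 0 -0.045 0 0 0;-1 -0.002 0 -0.045 0 0 0;-1 -0.002 0 -0.045 0 0 0",
)

```text
clock: 16.37
eef_pos: [0.4661, -0.2804, 0.0312]
tool_rot: [0.668, 0.744, 0.0, -0.0]
ft_force: [0.7, 0.2, -0.8]
grip_width: 0.0169
grasp_force: 58.8
```

>>> step_arm(
  targets="-1 0 0 -0.001 0 0 0;-1 0 0 -0.002 0 0 0;-1 0 0 -0.002 0 0 0;-1 0 0 -0.002 0 0 0",
)

```text
clock: 16.7
eef_pos: [0.4663, -0.2805, 0.031]
tool_rot: [0.668, 0.744, 0.0, 0.0]
ft_force: [-1.7, 1.9, 5.3]
grip_width: 0.0168
grasp_force: 59.6
```

The hook bears on the forks at the same height as at the grasp. Releasing.

>>> step_arm(
  targets="-1 0 0 0.0015 0 0 0;0.2 0 0 0.0015 0 0 0;0.2 0 0 0.0015 0 0 0;0.2 0 0 0.0015 0 0 0;0.2 0 0 0.0015 0 0 0;0.2 0 0 0.0015 0 0 0;0.2 0 0 0.0015 0 0 0",
)

```text
clock: 17.28
eef_pos: [0.4661, -0.2804, 0.0309]
tool_rot: [0.668, 0.744, -0.0, -0.0]
ft_force: [0.4, 0.1, -0.0]
grip_width: 0.0514
grasp_force: 0.0
```

>>> step_arm(
  targets="0.2 0 0 0.02 0 0 0;0.2 0 0 0.06 0 0 0;0.2 0 0 0.12 0 0 0;0.2 0 0 0.19 0 0 0;0.2 0 0 0.26 0 0 0;0.2 0 0 0.3 0 0 0;0.2 0 0 0.3 0 0 0;0.2 0 0 0.3 0 0 0",
)

```text
clock: 17.95
eef_pos: [0.4671, -0.281, 0.1834]
tool_rot: [0.668, 0.744, 0.0, 0.002]
ft_force: [-0.0, -0.1, -0.9]
grip_width: 0.0511
grasp_force: 0.0
```

```bash
python3 - <<'E'
import cv2,numpy as np
from h import *
from workcell import bot
i=bot.camera_info("wrist"); im=bot.camera("wrist")[:,:,::-1].copy(); t=bot.camera("top")[:,:,::-1]; b=bot.camera("scene")[:,:,::-1]
cv2.imwrite("pics/t8.png",t);cv2.imwrite("pics/s8.png",b)
h,s,v=cv2.split(cv2.cvtColor(im,cv2.COLOR_BGR2HSV))
w=np.zeros(h.shape,np.uint8); w[135:315,300:355]=((v>150)&(s<170)&(h<30))[135:315,300:355]
n,l,st,c=cv2.connectedComponentsWithStats(w); k=1+np.argmax(st[1:,4]); print(st[k])
a=np.array([ray(i,(np.where(l[y]==k)[0][[0,-1]]).mean(),y,.056) for y in range(165,290,5)]); p=np.polyfit(a[:,1],a[:,0],1); print(p,np.polyval(p,-.277))
print(ray(i,329,st[k][1],.056),ray(i,329,st[k][1]+st[k][3],.056))
w[:]=0; w[5:140,310:350]=((s<70)&(v>90))[5:140,310:350]; ys=np.where(w.any(1))[0]; print(ys[0],ray(i,331,ys[0],.047))
a0=cv2.imread("pics/scene0.png"); d=(cv2.absdiff(a0,b).max(2)>40)
print("flacon diff",d[265:305,322:355].sum(),"bowl",d[270:300,132:172].sum(),"hook",d[230:272,178:260].sum())
hs,ss,vs=cv2.split(cv2.cvtColor(t,cv2.COLOR_BGR2HSV)); g=((ss<60)&(vs>90)); g2=g[115:170,195:270]; print("tongue cols",195+np.where(g2.sum(0)>8)[0][[0,-1]])
cv2.imwrite("pics/final.png",np.hstack([cv2.resize(b[220:400,120:400],(560,360)),cv2.resize(im[:330,200:420],(240,360))]))
print(bot.get_obs()["eef_pos"],bot.get_obs()["clock"])
E
```

```text
[ 310  144   27  154 3871]
[-0.10854463  0.4349782 ] 0.4650450648102722
[ 0.4634091  -0.22519166  0.056     ] [ 0.4755511  -0.33406719  0.056     ]
24 [ 0.45683684 -0.15404101  0.047     ]
flacon diff 0 bowl 0 hook 0
tongue cols [224 245]
[ 0.46519783 -0.27982553  0.17977813] 18.1
```

View pics/final.png

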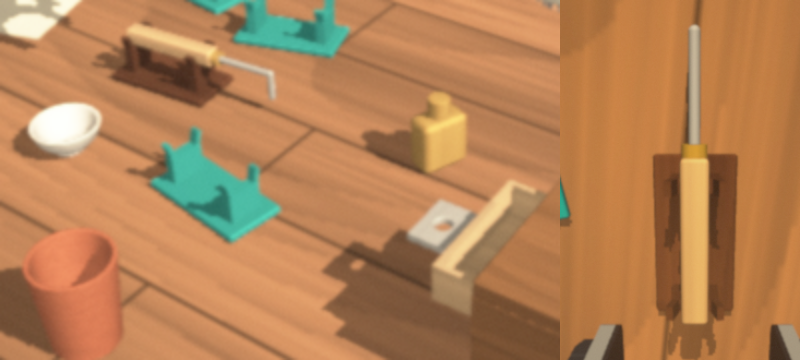

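The final view shows the hook back in the brown rest within about 1 mm of its start (0 changed pixels). The tray is out with its hole free, and the flacon and bowl are unmoved. Handing in.

```bash
python3 -c "
from workcell import bot
print(bot.job_done())"
```

```text
the job is handed in; nothing more can be done
None
```

The job is done and handed in at about 18 s: the tray is out against its stop, where I leaned on it with about 12.5 N (highest reading 13.2 N), the hook is back in its rest as it lay, and the flacon and bowl were not touched.

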